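# Extend and lock the telescoping bottle brush, and hold it over the sink

## Robot

A 7-joint arm with a two-finger parallel gripper is mounted at the origin on a cart in front of the work surface, level with it; the furniture and walls round the work are solid. World frame = base frame: x ahead of the robot, y to its left, z up, the work surface at z = 0. Lengths are in m, angles in rad, forces in N, time in s.
With the tool pointing down it reaches from about 0.35 to 0.9 m from the base axis. Payload 8.1 kg.
Tool frame: the origin (TCP) lies at the very end of the fingers, on their centre line; the grasp point (between the pads) lies bot.tcp_to_grasp behind it (bot.tcp_to_grasp is the distance from the TCP to the grasp point, in m); z points along the fingers, x is the direction in which the jaws open and shut, and the axes are right-handed (so a half turn about z gives the same grasp; the last joint's range is limited). The gripper opens to 85 mm and grips with 20 to 120 N. Pads are 22 mm wide; open, the fingers measure 114 mm over their backs; the gripper's body (76 mm by 85 mm) begins 54 mm behind the grasp point. The pads swing forward as they close: fully open they stand 13 mm farther back than shut.
Start: joints at [1.072, 0.434, 0.025, 1.573, -0.012, 1.134, -0.075], TCP at [0.241, -0.577, 0.231] pointing down, gripper open.
Joint ranges: [-2.62, 2.62], [-0.44, 2.09], [-1.27, 1.32], [0.08, 2.57], [-1.32, 4.46], [0.12, 2], [-2.74, 2.74]. Speed limits (rad/s): [2.22, 2.22, 3.01, 3.01, 3.14, 3.14, 3.14].

## Interface

Orientations are given as a unit quaternion [x, y, z, w].
In Python, from rig import bot gives the robot as it stands. The module is installed in compiled form; this text tells all that it offers.
- The arm moves only by the shell command python3 -m creep 'ROWS'. ROWS is text: rows parted by semicolons, each of 5 numbers parted by spaces: the opening in per cent of the stroke, from 0 (shut) to 100 (fully open), then the shift along the tool's x, y, z in m, then the turn about the tool's z in rad. In form: claw dx dy dz twist; .... A call has 1 to 10 rows; each row shifts and turns the commanded pose from where the row before left it, along the tool's axes as they then stand; what a row does not reach is not made up. A row lasts 1/8 s, in which the tool goes at most 62.5 mm and 10.7 degrees, less where a joint would pass 70% of its speed; a pose out of reach is approached as far as the arm can. A call is refused whole if a number of a shift passes 0.0625 or a number of a turn 0.188, either way. A call with a gripper value outside its range is refused whole. The fingers move at their own pace and stop on an object; the grip force is fixed at half the most. Time passes only in rows, so rows that do not move let the fingers close. It gives the time, the measured TCP pose, the force and the opening at its end, in the units of the state.
- bot.get_state(): the state, without advancing time (a new reading comes with each control period).
- bot.camera(name): name is "scene" or "top" or "wrist"; returns a dict with "img" (420x560x3 uint8, red, green, blue), "fx", "fy", "cx", "cy" (pixels), "k1" (the pictures are not rectified: a ray, as slopes to the right and down, at radius r is drawn at 1 + k1 r^2 times it, then the intrinsics apply), "T" (4x4, takes a point from camera to world coordinates). Camera axes: x right, y down, z forward; pixel columns grow to the right and rows downward; lengths in m; the calibration is good to about 2 mm. A picture is of the moment at which its call begins. There is no depth.
- bot.finish_job(): hands the job in, once; it reports no verdict.
The state is a dict: "time_s": time; "joint_positions": joint angles; "qvel": joint speeds; "joint_efforts": joint torques, N m; "eef_pos": TCP position; "orientation": TCP orientation; "force": force on the tool from outside, world axes, zero at the start; "ft_torque": the same for the moment, N m; "finger_gap": finger opening in m.
Only numpy, scipy, OpenCV 4.12 (cv2) and the standard library are available. Lean on these libraries where they do the work, as an engineer would, in place of code of your own. Each camera call takes 0.05 s, during which the arm holds its last target.

## Task

Wash-up is next: while the bottle brush still stands in its caddy, squeeze in the orange button on its handle, pull the handle up past the first stop to the second stop (its full length), and let the button spring right back out there, so that the handle is locked. Then take the handle by the two faces without the button, so that the button stays out, lift the brush from the caddy, and finish while holding it upright and still in the gripper just above worktop height over the front half of the sink bowl, all of it above the worktop. Leave the other things on the worktop where they are.

Things in the scene. Friction and masses are not known exactly. Their poses are not given: they have to be found in the camera images.
- caddy_floor (a point): Inner floor of a grey round caddy fixed to the worktop by a black suction foot (foot 84 mm across, 8 mm high; cup 55 mm across the rim, top 56 mm above the worktop, bore about 43 mm wide at the rim). The point is on its axis, 10 mm above the worktop, where the brush stands. Its yaw varies.
- brush: Telescoping bottle brush standing loose and upright in the caddy: cream round bristle head 36 mm across and 56 mm high, steel stem 13 mm thick, teal square handle sleeve that slides up along the stem. In all 0.28 kg (varies), 184 mm long when shut, 264 mm at the second stop. Origin: centre of the underside of the bristle head; z points up along the stem; the button is on the -x face of the handle. The yaw varies.
- brush_head (a point): Centre of the bristle head, 28 mm above its underside.
- handle_grip (a point): Point on the middle axis of the teal handle at the height of the button's centre; it rides up with the handle. The handle is 24 x 24 mm square, its top is 25 mm above this point and its lower end 87 mm below. Axes as the brush: button on the -x face, the faces at -y and +y are plain.
- handle (a joint): Extension of the handle on the stem, m: 0 shut, 0.040 first stop, 0.080 second stop (within 0.001), which is also the end of the travel; pulling on from there lifts the whole brush. With the button out it is locked at whichever stop it stands (pulling then lifts the whole brush); with the button pressed it slides freely both ways (under 1 N of friction), and sinks by its weight if let go between stops.
- button (a joint): Orange release button, 12 mm wide and 18 mm high, 4 mm proud of the handle's -x face; value is how far it is pressed in (towards +x of the handle), m: 0 out, 0.004 flush with the face; the handle is free from 0.003. Spring about 2 N at first and 6 N when flush, so a pinch across the handle from the button face to the face opposite (along the handle's x) presses it. Let go, it springs out to 0 at a stop, and stays about 0.003 in between stops.
- sink_spot (a point): Fixed point over the front half of the sink bowl, at worktop height; the front edge of the bowl is about 70 mm nearer the robot, its left and right edges about 140 and 180 mm away; the bowl is about 150 mm deep. The tap stands behind: the end of its spout is about 75 mm beyond this point and 200 mm above the worktop.
- tall_glass: Bystander: tall clear glass, 69 mm wide, 143 mm high; stands loose on the worktop, origin at the centre of its underside.
- spotted_cup: Bystander: small white cup with dots and a handle, 63x92x55 mm; stands loose on the worktop, origin at the centre of its underside.
- tin: Bystander: food tin with a printed paper label, 57 mm wide, 72 mm high; stands loose on the worktop, origin at the centre of its underside.
- shaker: Bystander: salt shaker, 44 mm wide, 90 mm high; stands loose on the worktop, origin at the centre of its underside.
- glass: Bystander: clear tumbler, 76 mm wide, 96 mm high; stands loose on the worktop, origin at the centre of its underside.
- garlic_bulb: Bystander: garlic bulb, about 50 mm; stands loose on the worktop, origin at the centre of its underside.
There are look-alikes about, which are no part of the job. Of the things like the brush, leave any that is brown; of the rest the larger one is meant. What is shaped like the part that bears caddy_floor but pink is not meant.

How it is judged:
By the outcome, as a careful person would: the job done as asked, in the order asked, and still so for the second after the job is handed in, while the arm keeps its last pose, push and grip.
It also fails if it takes over 48 s, if anything falls off the work surface, if the arm or the gripper's body presses on something with over 40 N, if the wrist force passes 120 N, or if a joint passes its speed limit or range.

## Working session

There is one attempt and no reset: what is moved stays moved. The work goes in short steps, Python scripts to look and compute and a shell command to move; the robot and the scene stay as the last step left them, time stands still between calls to the robot, and variables do not carry over. Pictures are saved under pics/ and viewed, and the job is handed in when it is done.

```bash
mkdir -p pics; python3 - <<'E'
from rig import bot
import cv2,numpy as np
print(bot.get_state(), bot.tcp_to_grasp)
for n in("scene","top","wrist"):
    c=bot.camera(n); cv2.imwrite(f"pics/{n}0.png",c["img"][:,:,::-1])
    print(n,{k:np.round(v,4).tolist() for k,v in c.items() if k!="img"})
E
```

```text
{'time_s': 0.0, 'joint_positions': array([ 1.07240737,  0.43523761,  0.02497439,  1.57411335, -0.01157957,
        1.13400654, -0.07508281]), 'qvel': array([ 5.92680828e-04, -1.02392571e-03, -3.54670455e-05,  1.13628439e-03,
        9.24947804e-05, -8.09470832e-04, -8.93933559e-04]), 'joint_efforts': array([-2.54291772e-04, -6.70460129e+01,  1.02496292e+00, -3.16204512e+01,
        1.54612307e-02,  1.24642733e-02,  1.77299319e-05]), 'eef_pos': array([ 0.24070015, -0.57623053,  0.23051062]), 'orientation': array([ 8.32314080e-01, -5.54303721e-01, -7.16709620e-04, -3.77657089e-04]), 'force': array([-0.44264585, -0.45392519, -0.23489053]), 'ft_torque': array([0.02136316, 0.01923221, 0.04499612]), 'finger_gap': 0.08578638494614782} 0.0187
scene {'fx': 477.0581, 'fy': 477.0581, 'cx': 287.7433, 'cy': 211.6263, 'k1': -0.0183, 'T': [[0.9802, -0.066, 0.1868, 0.227], [-0.1967, -0.4342, 0.8791, -1.4662], [0.0231, -0.8984, -0.4386, 0.9029], [0.0, 0.0, 0.0, 1.0]]}
top {'fx': 486.5777, 'fy': 486.5777, 'cx': 271.4626, 'cy': 214.7712, 'k1': 0.0002, 'T': [[-0.3462, -0.7869, 0.5108, -0.2335], [-0.9381, 0.2829, -0.2, 0.3635], [0.0129, -0.5484, -0.8361, 1.4149], [0.0, 0.0, 0.0, 1.0]]}
wrist {'fx': 358.4477, 'fy': 358.4477, 'cx': 276.6776, 'cy': 214.1013, 'k1': -0.0175, 'T': [[0.3855, -0.8879, -0.251, 0.3039], [-0.9227, -0.3716, -0.1025, -0.5504], [-0.0023, 0.2711, -0.9626, 0.3718], [0.0, 0.0, 0.0, 1.0]]}
```

View pics/scene0.png

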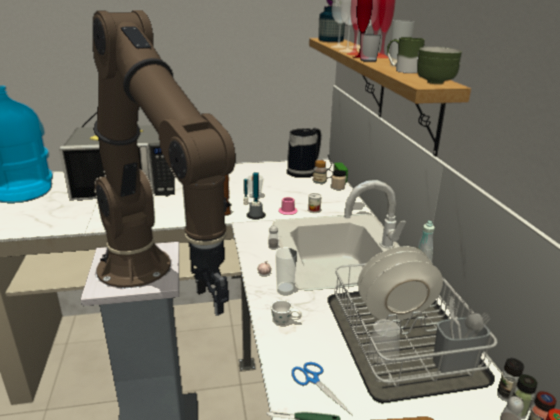

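View pics/top0.png

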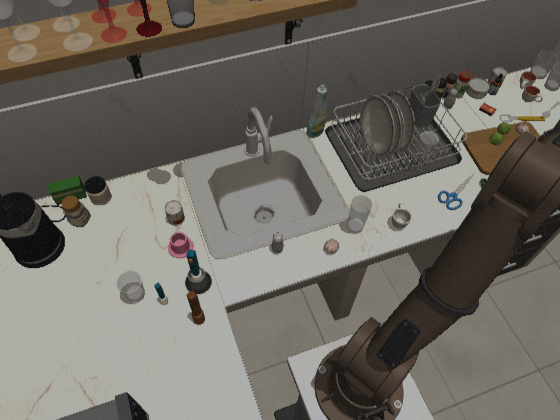

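View pics/wrist0.png

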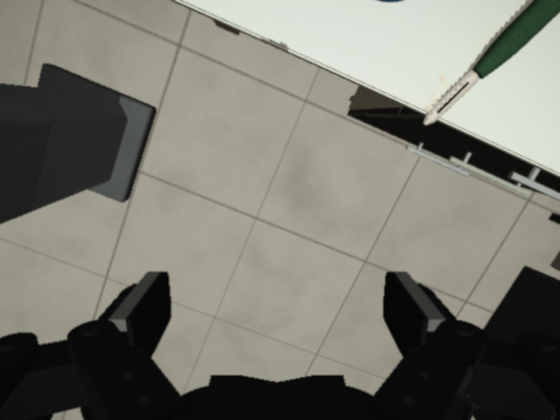

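```bash
cat > h.py <<'E'
import numpy as np,cv2
def ray(c,u,v):
    x=(u-c["cx"])/c["fx"];y=(v-c["cy"])/c["fy"]
    a,b=x,y
    for _ in range(20):
        f=1+c["k1"]*(a*a+b*b);a,b=x/f,y/f
    T=np.array(c["T"]);return T[:3,3],T[:3,:3]@np.array([a,b,1.])
def atz(c,u,v,z):
    o,d=ray(c,u,v);return o+d*(z-o[2])/d[2]
def proj(c,p):
    T=np.array(c["T"]);q=T[:3,:3].T@(np.array(p,float)-T[:3,3]);a,b=q[:2]/q[2];f=1+c["k1"]*(a*a+b*b)
    return np.array([c["cx"]+c["fx"]*a*f,c["cy"]+c["fy"]*b*f])
def tri(c1,p1,c2,p2):
    o1,d1=ray(c1,*p1);o2,d2=ray(c2,*p2);d1/=np.linalg.norm(d1);d2/=np.linalg.norm(d2)
    A=np.stack([d1,-d2],1);s=np.linalg.lstsq(A,o2-o1,rcond=None)[0]
    a=o1+s[0]*d1;b=o2+s[1]*d2;return (a+b)/2,np.linalg.norm(a-b)
def crop(img,u0,v0,w,h,k,name):
    im=img[v0:v0+h,u0:u0+w,::-1];im=cv2.resize(im,None,fx=k,fy=k,interpolation=cv2.INTER_CUBIC);cv2.imwrite(name,im)
E
python3 - <<'E'
from rig import bot
from h import *
c=bot.camera("top");crop(c["img"],120,190,130,140,4,"pics/tc.png")
c=bot.camera("scene");crop(c["img"],200,140,130,140,4,"pics/sc.png")
E
```

```text
(no output)
```

View pics/tc.png

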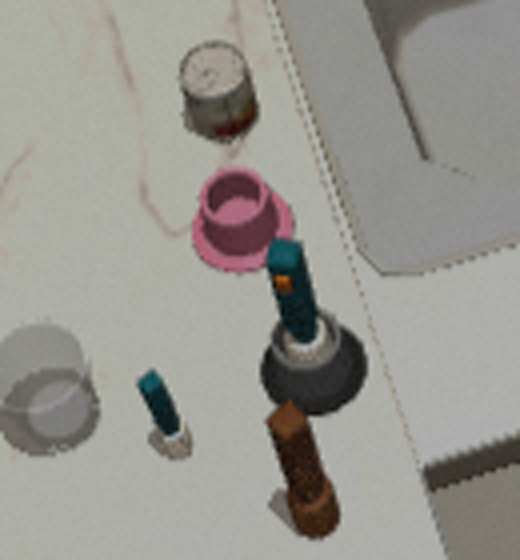

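View pics/sc.png

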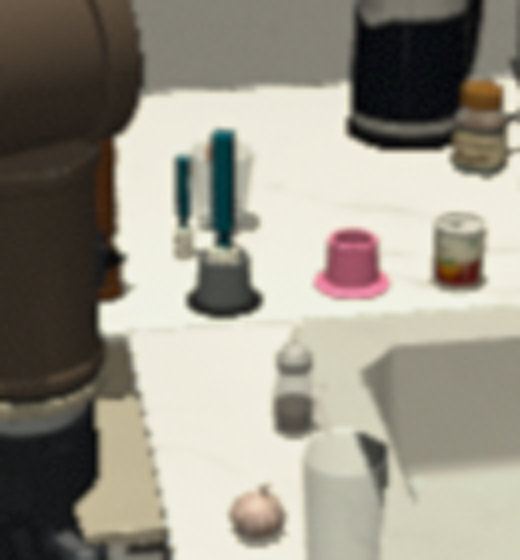

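```bash
python3 - <<'E'
from rig import bot
from h import *
c=bot.camera("top");s=bot.camera("scene")
print("top tri",tri(c,(191.5,252),s,(255.8,174)))
print("foot",atz(c,198.5,282,0.004))
print("top",atz(c,191.5,252.2,0.194), "btn",atz(c,190.9,260.7,0.169))
for n,u,v,z in [("rim",196.2,272,.056),("brown top",192,294,.19),("brown base",199,321,0),("small top",157.5,285,.1),("small base",164,301,0),("pinkbase",181,251,0),("tinbase",174,220,0),("glassbase",132,291,0),("shaker base",276,250,0),("garlic",331,248,0),("tallglass base",359,227,0),("sinkfrontL",213,257,0),("sinkfrontR",346,208,0)]:
    print(n,atz(c,u,v,z).round(3))
E
python3 - <<'E'
import sys;sys.path.insert(0,'.')
from rig import bot
from h import *
c=bot.camera("top");crop(c["img"],175,235,50,60,10,"pics/tc2.png");crop(c["img"],180,90,200,190,3,"pics/sink.png")
E
```

```text
top tri (array([0.47278789, 0.32959732, 0.18765069]), np.float64(0.0022283972321288227))
foot [0.46742631 0.33213386 0.004     ]
top [0.46978031 0.33001578 0.194     ] btn [0.45779803 0.33823501 0.169     ]
rim [0.477 0.331 0.056]
brown top [0.347 0.362 0.19 ]
brown base [0.343 0.366 0.   ]
small top [0.451 0.45  0.1  ]
small base [0.443 0.45  0.   ]
pinkbase [0.598 0.356 0.   ]
tinbase [0.724 0.348 0.   ]
glassbase [0.51  0.536 0.   ]
shaker base [0.495 0.059 0.   ]
garlic [ 0.439 -0.116  0.   ]
tallglass base [ 0.482 -0.24   0.   ]
sinkfrontL [0.54  0.263 0.   ]
sinkfrontR [ 0.569 -0.232  0.   ]
```

View pics/tc2.png

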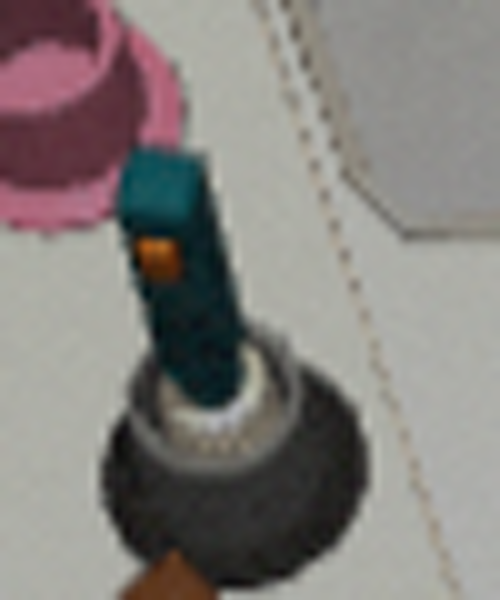

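View pics/sink.png

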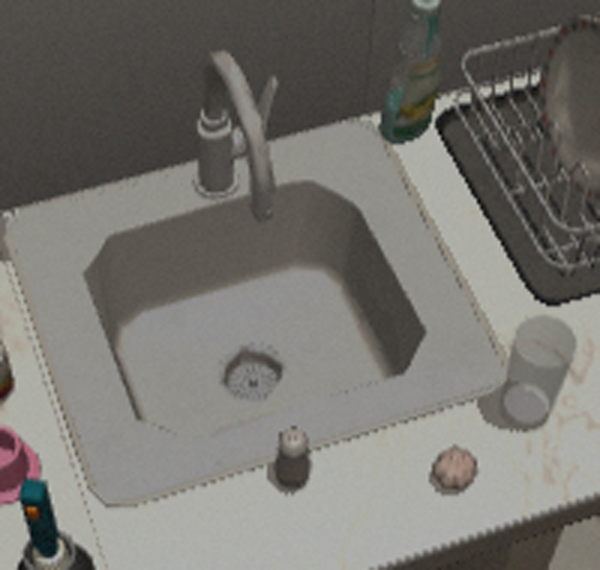

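```bash
python3 - <<'E'
from rig import bot
from h import *
from scipy.optimize import least_squares
c=bot.camera("top")
obs=np.array([(188.8,250),(195.5,250.5),(194.5,257.2),(187,256)]);b=np.array((191,261))
# order: far-left, far-right, near-right, near-left ; brush frame -x is button (near) side; left=+y
def pts(p):
    x,y,t=p;R=np.array([[np.cos(t),-np.sin(t)],[np.sin(t),np.cos(t)]])
    L=[(.012,.012,.194),(.012,-.012,.194),(-.012,-.012,.194),(-.012,.012,.194),(-.015,0,.169)]
    return np.array([[*(R@np.array(q[:2])+[x,y]),q[2]] for q in L])
for y0 in(-.8,-.4,0,.4):
    r=least_squares(lambda p:(np.array([proj(c,q) for q in pts(p)])-np.vstack([obs,b])).ravel(),[.47,.33,y0],x_scale=[.01,.01,.1])
    print(r.x.round(4),r.cost.round(2),r.fun.round(1))
for n,u,v,z in [("bowlFL",225.7,229.3,0),("bowlFR",313,215,0),("bowlR",321.7,200,0),("bowlL",208.5,180.5,0),("bowlBR",300,155,0),("spout",267,161.7,.2)]: print(n,atz(c,u,v,z).round(3))
E
```

```text
[ 0.4669  0.3312 -0.4873] 2.02 [-0.6 -1.   0.9 -0.5  0.1  0.2 -0.7  0.3  0.3  0.9]
[ 0.4669  0.3312 -0.4873] 2.02 [-0.6 -1.   0.9 -0.5  0.1  0.2 -0.7  0.3  0.3  0.9]
[ 0.4669  0.3312 -0.4873] 2.02 [-0.6 -1.   0.9 -0.5  0.1  0.2 -0.7  0.3  0.3  0.9]
[ 0.4669  0.3312 -0.4873] 2.02 [-0.6 -1.   0.9 -0.5  0.1  0.2 -0.7  0.3  0.3  0.9]
bowlFL [0.628 0.192 0.   ]
bowlFR [ 0.581 -0.111  0.   ]
bowlR [ 0.629 -0.165  0.   ]
bowlL [0.848 0.189 0.   ]
bowlBR [ 0.848 -0.17   0.   ]
spout [0.705 0.016 0.2  ]
```

```bash
python3 -m creep '100 -0.028 -0.046 -0.0125 0;100 -0.028 -0.046 -0.0125 0;100 -0.028 -0.046 -0.0125 0;100 -0.028 -0.046 -0.0125 0;100 -0.028 -0.046 -0.0125 0;100 -0.028 -0.046 -0.0125 0;100 -0.028 -0.046 -0.0125 0;100 -0.028 -0.046 -0.0125 0;100 0 0 0 0'; python3 -m creep '100 -0.052 -0.019 0 0;100 -0.052 -0.019 0 0;100 -0.052 -0.019 0 0;100 -0.052 -0.019 0 0;100 -0.052 -0.019 0 0;100 -0.052 -0.019 0 0;100 -0.052 -0.019 0 0;100 -0.052 -0.019 0 0;100 0 0 0 0;100 0 0 0 0'
python3 - <<'E'
from rig import bot
import cv2
print(bot.get_state())
for n in("wrist","top"): cv2.imwrite(f"pics/{n}1.png",bot.camera(n)["img"][:,:,::-1])
E
```

```text
time_s: 1.58
eef_pos: [0.4972, -0.2234, 0.3324]
orientation: [0.835, -0.551, 0.001, -0.001]
force: [-0.9, 0.1, 0.3]
finger_gap: 0.0856
time_s: 2.82
eef_pos: [0.4744, 0.213, 0.331]
orientation: [0.832, -0.555, 0.0, 0.001]
force: [0.9, -0.7, 0.1]
finger_gap: 0.0859
{'time_s': 2.825, 'joint_positions': array([-0.14878324,  0.23423086, -0.4673625 ,  1.63695245,  0.10957886,
        1.29717585, -1.81076571]), 'qvel': array([ 0.02082905, -0.00587841,  0.01295974,  0.00378661, -0.00058504,
        0.00046175, -0.00234322]), 'joint_efforts': array([ -1.87622532, -49.82235789,  -4.55207616, -33.65023613,
        -0.17883275,  -0.06584344,  -0.05923956]), 'eef_pos': array([0.4743638 , 0.21302949, 0.33098209]), 'orientation': array([ 8.32092072e-01, -5.54637244e-01,  1.82680559e-04,  5.27851361e-04]), 'force': array([ 0.85662492, -0.70266126,  0.08281653]), 'ft_torque': array([-0.02881325,  0.03711121, -0.04157218]), 'finger_gap': 0.08586045059407207}
```

View pics/wrist1.png

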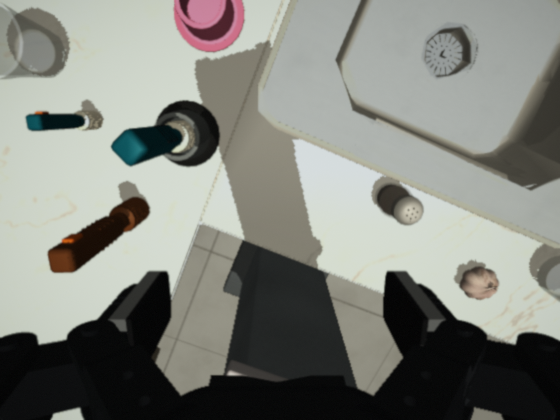

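View pics/top1.png

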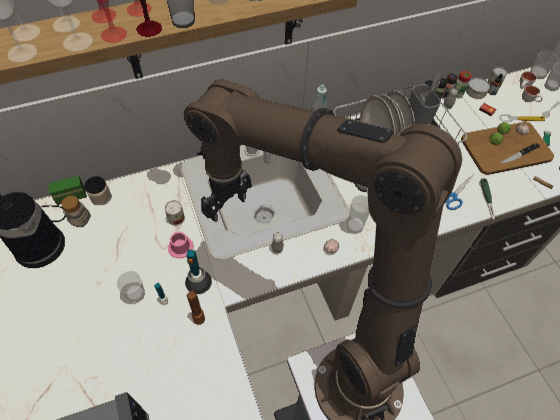

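```bash
python3 -m creep '100 -0.038 -0.013 0 0;100 -0.038 -0.013 0 0;100 -0.037 -0.012 0 0;100 0 0 0 -0.172;100 0 0 0 -0.172;100 0 0 0 -0.172;100 0 0 0 -0.172;100 0 0 0 0;100 0 0 0 0'
python3 - <<'E'
from rig import bot
import cv2,numpy as np
s=bot.get_state();print(s["joint_positions"].round(3),s["eef_pos"])
c=bot.camera("wrist");np.save("w2.npy",c,allow_pickle=True);cv2.imwrite("pics/wrist2.png",c["img"][:,:,::-1])
E
```

```text
time_s: 4.05
eef_pos: [0.4661, 0.3323, 0.3313]
orientation: [0.97, -0.244, 0.0, 0.0]
force: [0.1, 0.7, -0.5]
finger_gap: 0.0852
[-0.254  0.357 -0.639  1.507  0.216  1.349 -1.403] [0.46608428 0.33230233 0.33130065]
```

View pics/wrist2.png

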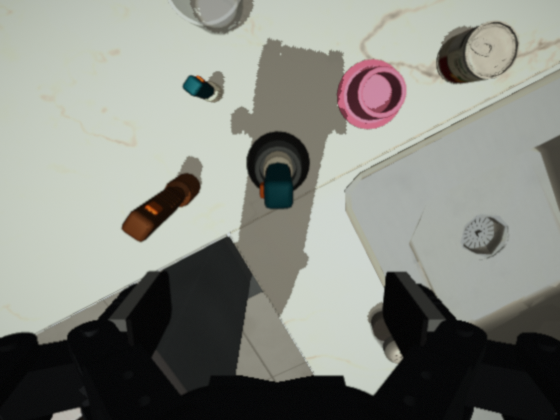

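```bash
python3 - <<'E'
from h import *
c=np.load("w2.npy",allow_pickle=True).item();crop(c["img"],235,120,85,100,6,"pics/w2c.png")
E
```

```text
(no output)
```

View pics/w2c.png

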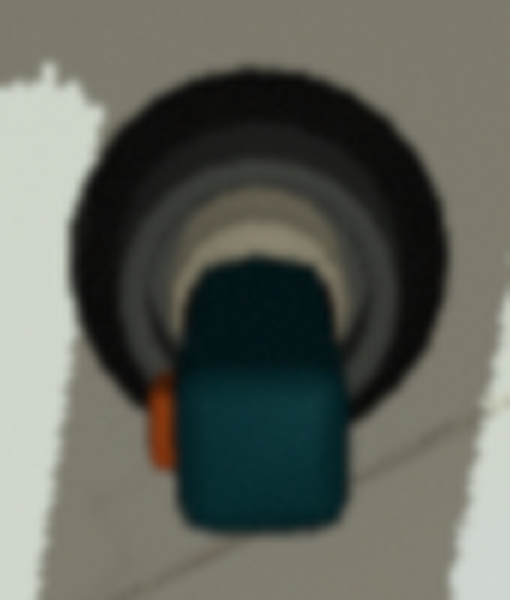

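```bash
python3 - <<'E'
from h import *
c=np.load("w2.npy",allow_pickle=True).item()
f=lambda x,y:(235+x/6-.5,120+y/6-.5)
p=atz(c,*f(264,450),.194);print("center",p)
a=[atz(c,*f(*q),.194) for q in[(181,372),(347,367),(347,531),(181,531)]]
for i in range(4):
    d=a[(i+1)%4]-a[i];print(np.linalg.norm(d[:2]),np.degrees(np.arctan2(d[1],d[0])))
print("foot",atz(c,*f(259,250),.006), "rim",atz(c,*f(260,297),.056))
# TCP projections
E
```

```text
center [0.47010277 0.33704491 0.194     ]
0.02177625918855559 -26.46352941803514
0.022227546298238605 -117.54167635506661
0.022221338311970443 151.7892603406081
0.02156296368671464 61.26938325145647
foot [0.47102949 0.33921189 0.006     ] rim [0.46981483 0.33678936 0.056     ]
```

```bash
python3 -m creep '100 0.001 -0.004 0.046 0;100 0 0 0.046 0;100 0 0 0.046 0;100 0 0 0.040 0;100 0 0 0.006 0;100 0 0 0 0'
python3 - <<'E'
from rig import bot
from h import *
c=bot.camera("wrist");cv2.imwrite("pics/wrist3.png",c["img"][:,:,::-1])
c=bot.camera("top");crop(c["img"],140,180,130,140,4,"pics/top3.png")
E
```

```text
time_s: 4.85
eef_pos: [0.4687, 0.3367, 0.1482]
orientation: [0.97, -0.242, 0.0, -0.0]
force: [0.3, 0.3, 0.6]
finger_gap: 0.0854
```

View pics/wrist3.png

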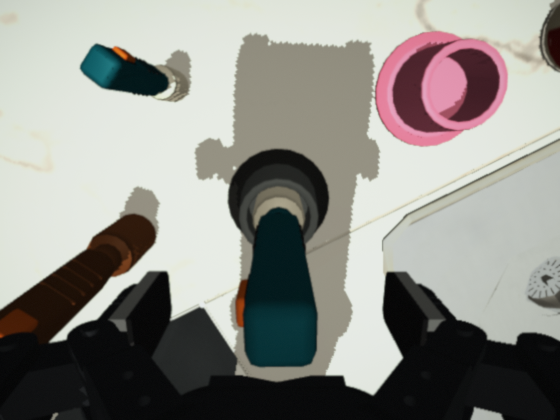

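View pics/top3.png

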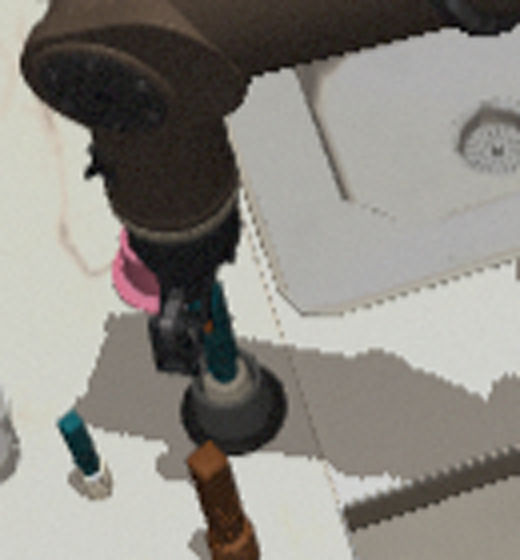

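```bash
python3 - <<'E'
from rig import bot
from h import *
c=bot.camera("wrist");print(atz(c,281,335,.194))
E
python3 -m creep '0 0 0 0 0;0 0 0 0 0;0 0 0 0 0;0 0 0 0 0;0 0 0 0 0;0 0 0 0 0'
python3 - <<'E'
from rig import bot
from h import *
print(bot.get_state()["force"],bot.get_state()["finger_gap"])
c=bot.camera("wrist");cv2.imwrite("pics/wrist4.png",c["img"][:,:,::-1])
E
```

```text
[0.47120929 0.33853986 0.194     ]
time_s: 5.75
eef_pos: [0.4688, 0.3362, 0.1476]
orientation: [0.97, -0.241, 0.0, -0.0]
force: [1.5, -1.4, 4.4]
finger_gap: 0.0234
[ 1.50751603 -1.41612906  4.44673153] 0.02344033934854123
```

View pics/wrist4.png

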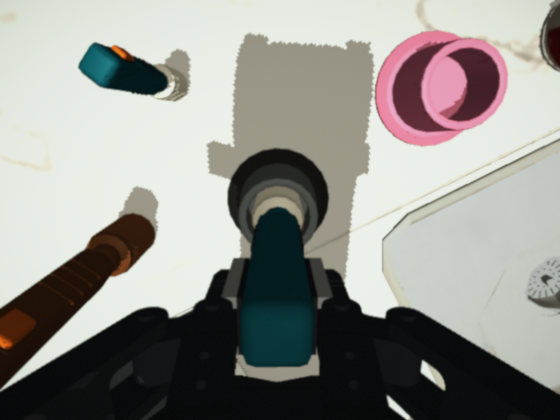

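```bash
python3 -m creep '0 0 0 -0.010 0;0 0 0 -0.010 0;0 0 0 -0.010 0;0 0 0 -0.010 0;0 0 0 -0.010 0;0 0 0 -0.010 0;0 0 0 -0.010 0;0 0 0 -0.006 0;0 0 0 0 0;0 0 0 0 0'
python3 - <<'E'
from rig import bot
from h import *
c=bot.camera("scene");crop(c["img"],200,140,130,100,5,"pics/sc5.png")
c=bot.camera("wrist");cv2.imwrite("pics/wrist5.png",c["img"][:,:,::-1])
E
```

```text
time_s: 7.05
eef_pos: [0.4682, 0.3362, 0.2231]
orientation: [0.97, -0.241, -0.0, 0.0]
force: [0.1, -0.8, 0.0]
finger_gap: 0.0233
```

View pics/sc5.png

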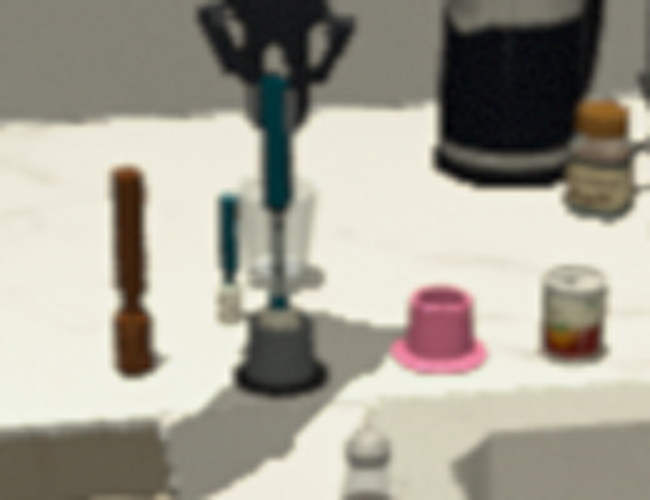

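View pics/wrist5.png

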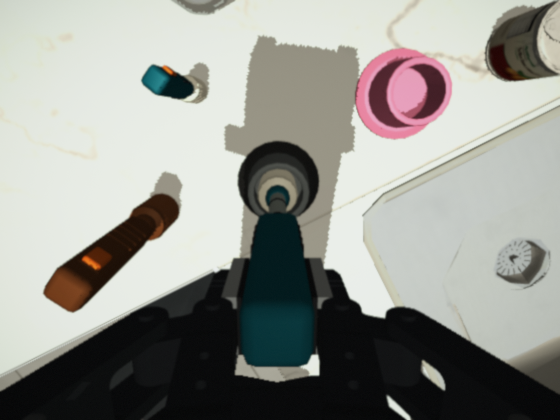

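```bash
python3 -m creep '0 0 0 -0.002 0;0 0 0 -0.001 0;0 0 0 0 0;0 0 0 0 0'; python3 -m creep '0 0 0 -0.001 0;0 0 0 0 0;0 0 0 0 0';python3 -m creep '0 0 0 -0.001 0;0 0 0 0 0;0 0 0 0 0'
```

```text
time_s: 7.65
eef_pos: [0.4683, 0.3362, 0.2263]
orientation: [0.97, -0.241, -0.0, 0.0]
force: [-1.0, -1.0, 0.1]
finger_gap: 0.0234
time_s: 8.02
eef_pos: [0.4683, 0.3363, 0.2273]
orientation: [0.97, -0.241, -0.0, 0.0]
force: [-0.9, -0.2, -0.7]
finger_gap: 0.0231
time_s: 8.4
eef_pos: [0.4683, 0.3363, 0.2283]
orientation: [0.97, -0.241, 0.0, -0.0]
force: [-0.8, -0.4, -0.5]
finger_gap: 0.0233
```

```bash
python3 -m creep '0 0 0 -0.001 0;0 0 0 0 0;0 0 0 0 0';python3 -m creep '0 0 0 -0.001 0;0 0 0 0 0;0 0 0 0 0'; python3 - <<'E'
from rig import bot
from h import *
F=[]
for i in range(5):
    c=bot.camera("wrist");F.append(bot.get_state()["force"])
print(np.mean(F,0))
E
```

```text
time_s: 8.78
eef_pos: [0.4684, 0.3362, 0.2292]
orientation: [0.97, -0.241, 0.0, 0.0]
force: [0.5, 0.4, -3.3]
finger_gap: 0.0235
time_s: 9.15
eef_pos: [0.4683, 0.3363, 0.2303]
orientation: [0.97, -0.241, 0.0, 0.0]
force: [-0.4, 0.1, -3.0]
finger_gap: 0.0232
[ 0.09525855 -0.08836617 -3.20848313]
```

```bash
python3 -m creep '0 0 0 0.001 0;0 0 0 0 0;0 0 0 0 0'; python3 -m creep '40 0 0 0 0;60 0 0 0 0;100 0 0 0 0;100 0 0 0 0;100 0 0 0 0;100 0 0 0 0'
python3 - <<'E'
from rig import bot
from h import *
c=bot.camera("scene");crop(c["img"],200,140,130,100,5,"pics/sc6.png")
c=bot.camera("wrist");cv2.imwrite("pics/wrist6.png",c["img"][:,:,::-1]);np.save("w6.npy",c,allow_pickle=True)
c=bot.camera("top");crop(c["img"],140,180,130,140,4,"pics/top6.png")
E
```

```text
time_s: 9.78
eef_pos: [0.4683, 0.3363, 0.2293]
orientation: [0.97, -0.241, -0.0, 0.0]
force: [0.4, -0.7, -2.6]
finger_gap: 0.0231
time_s: 10.52
eef_pos: [0.4683, 0.3363, 0.2293]
orientation: [0.97, -0.241, 0.0, 0.0]
force: [-0.1, 0.4, 0.1]
finger_gap: 0.0857
```

View pics/sc6.png

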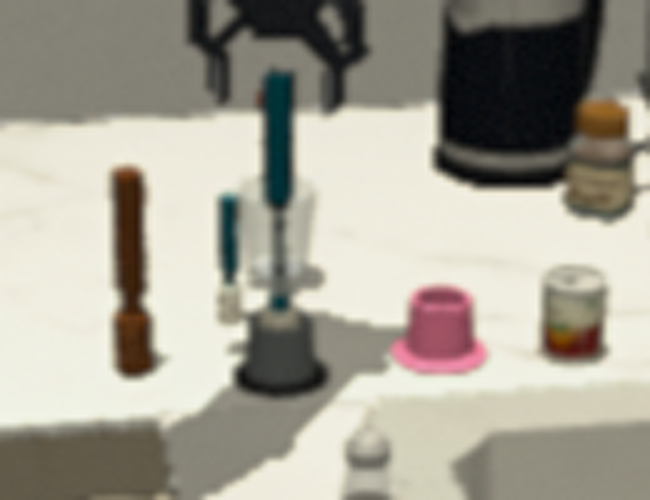

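View pics/wrist6.png

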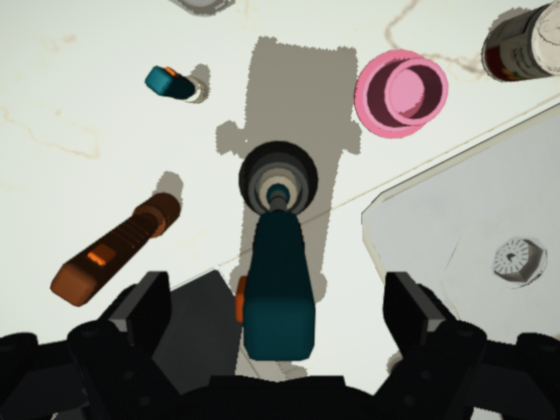

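View pics/top6.png

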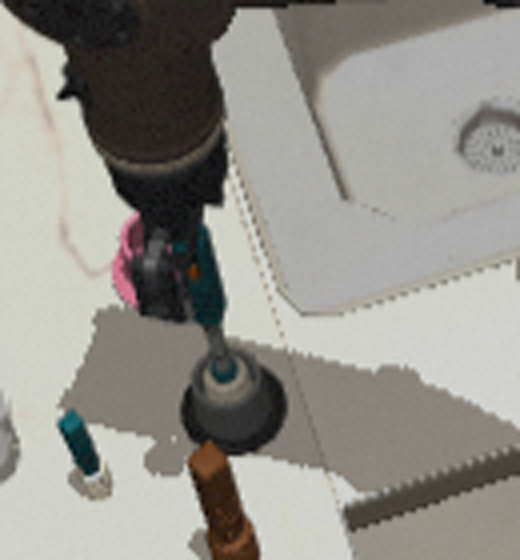

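```bash
python3 -m creep '100 0 0 0 -0.1745;100 0 0 0 -0.1745;100 0 0 0 -0.1745;100 0 0 0 -0.1745;100 0 0 0 -0.1745;100 0 0 0 -0.1745;100 0 0 0 -0.1745;100 0 0 0 -0.1745;100 0 0 0 -0.1745;100 0 0 0 0'
python3 - <<'E'
from rig import bot
from h import *
print(bot.get_state()["joint_positions"].round(3))
c=bot.camera("wrist");cv2.imwrite("pics/wrist7.png",c["img"][:,:,::-1]);np.save("w7.npy",c,allow_pickle=True)
E
```

```text
time_s: 11.92
eef_pos: [0.4684, 0.3361, 0.2291]
orientation: [0.857, 0.515, -0.0, -0.0]
force: [-0.3, -0.5, -0.7]
finger_gap: 0.0852
[-0.05   0.546 -0.995  1.641  0.482  1.222 -0.066]
```

View pics/wrist7.png

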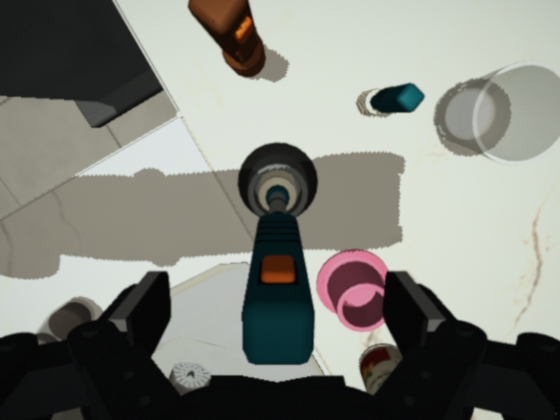

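```bash
python3 -m creep '0 0 0 0 0;0 0 0 0 0;0 0 0 0 0;0 0 0 0 0;0 0 0 0 0;0 0 0 0 0;0 0 0 0 0'
python3 - <<'E'
from rig import bot
from h import *
c=bot.camera("wrist");cv2.imwrite("pics/wrist8.png",c["img"][:,:,::-1])
E
```

```text
time_s: 12.85
eef_pos: [0.4684, 0.3364, 0.2294]
orientation: [0.857, 0.516, 0.0, -0.0]
force: [-0.5, -1.3, 2.7]
finger_gap: 0.0233
```

View pics/wrist8.png

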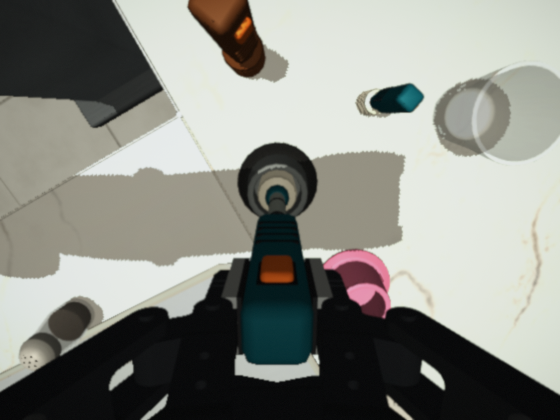

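```bash
python3 -m creep '0 0 0 -0.005 0;0 0 0 -0.010 0;0 0 0 -0.015 0;0 0 0 -0.015 0;0 0 0 -0.015 0;0 0 0 -0.015 0;0 0 0 -0.015 0;0 0 0 -0.005 0;0 0 0 0 0'
python3 - <<'E'
from rig import bot
from h import *
c=bot.camera("scene");crop(c["img"],180,110,180,140,4,"pics/sc9.png")
c=bot.camera("top");cv2.imwrite("pics/top9.png",c["img"][:,:,::-1])
for u,v in[(241.7,234),(313,215),(280,224)]: print(atz(c,u,v,0))
print(atz(c,267,161.7,.2))
print("spot 0.64,0.025:",proj(c,(.64,.025,0)))
E
```

```text
time_s: 14.02
eef_pos: [0.4684, 0.3363, 0.3245]
orientation: [0.857, 0.516, 0.0, 0.0]
force: [0.0, 0.2, -2.9]
finger_gap: 0.0231
[0.59191928 0.14679134 0.        ]
[ 0.5810708  -0.11081302  0.        ]
[0.58538358 0.0104766  0.        ]
[0.70503568 0.01564334 0.2       ]
spot 0.64,0.025: [270.54572638 212.7181466 ]
```

View pics/sc9.png

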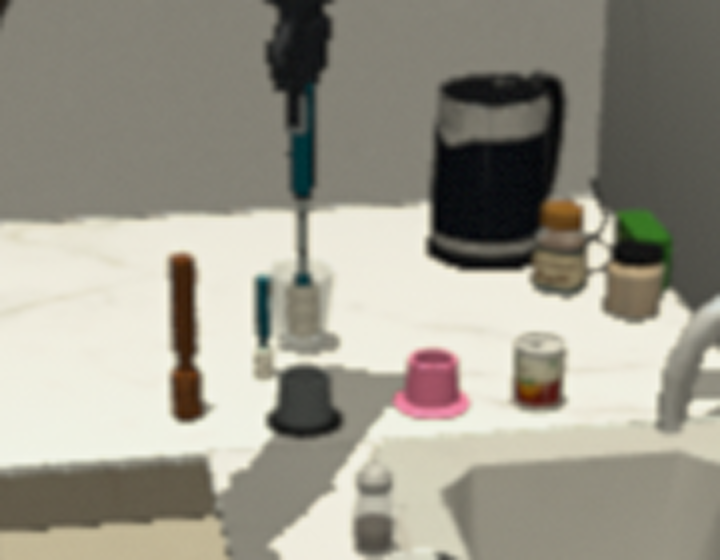

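View pics/top9.png

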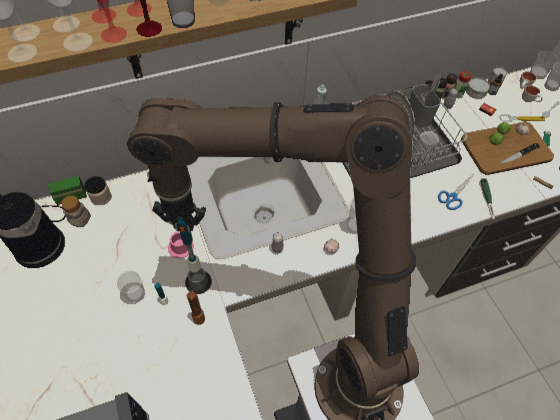

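```bash
python3 -m creep '0 -0.007 0.010 0 0;0 -0.014 0.020 0 0;0 -0.018 0.026 0 0;0 -0.018 0.026 0 0;0 -0.018 0.026 0 0;0 -0.018 0.026 0 0;0 -0.018 0.026 0 0;0 -0.018 0.026 0 0;0 -0.014 0.020 0 0;0 -0.007 0.010 0 0'; python3 - <<'E'
from rig import bot
from h import *
s=bot.get_state();print(s["joint_positions"].round(3))
c=bot.camera("top");cv2.imwrite("pics/top10.png",c["img"][:,:,::-1])
E
```

```text
time_s: 15.38
eef_pos: [0.5896, 0.0999, 0.3236]
orientation: [0.858, 0.514, -0.001, 0.0]
force: [0.3, -0.6, -2.9]
finger_gap: 0.0234
[ 0.384  0.512 -1.011  1.44   0.434  1.427  0.45 ]
```

View pics/top10.png

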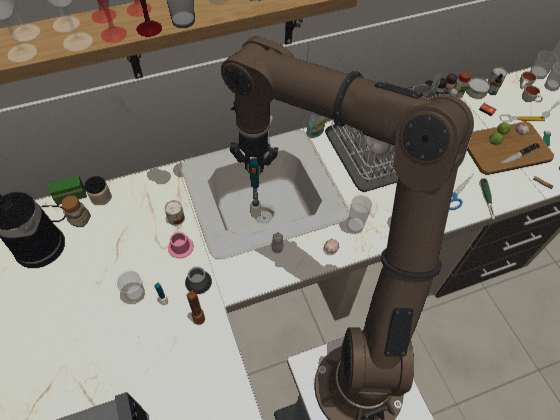

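```bash
python3 -m creep '0 -0.006 0.009 0 0;0 -0.011 0.017 0 0;0 -0.012 0.017 0 0;0 -0.011 0.017 0 0;0 -0.006 0.009 0 0;0 0 0 0 0;0 0 0 0 0'; python3 - <<'E'
from rig import bot
from h import *
c=bot.camera("scene");crop(c["img"],280,110,180,140,4,"pics/sc11.png")
c=bot.camera("wrist");cv2.imwrite("pics/wrist11.png",c["img"][:,:,::-1])
E
```

```text
time_s: 16.3
eef_pos: [0.628, 0.0306, 0.3244]
orientation: [0.856, 0.516, 0.0, -0.0]
force: [0.3, 1.0, -4.2]
finger_gap: 0.0232
```

View pics/sc11.png

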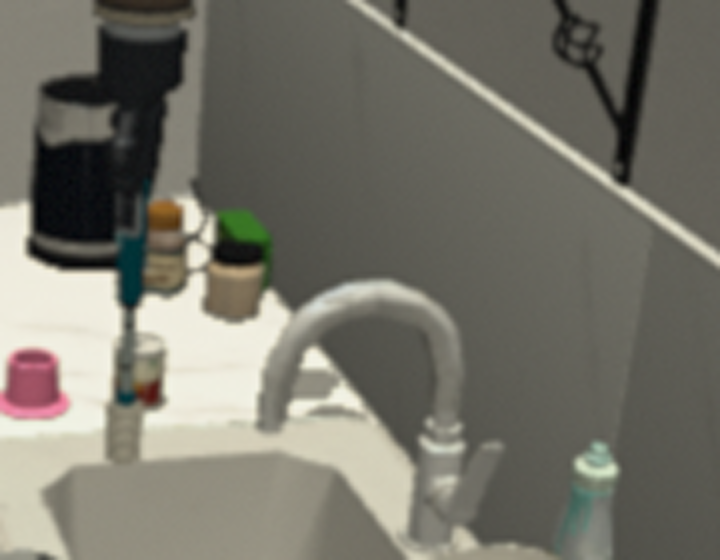

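View pics/wrist11.png

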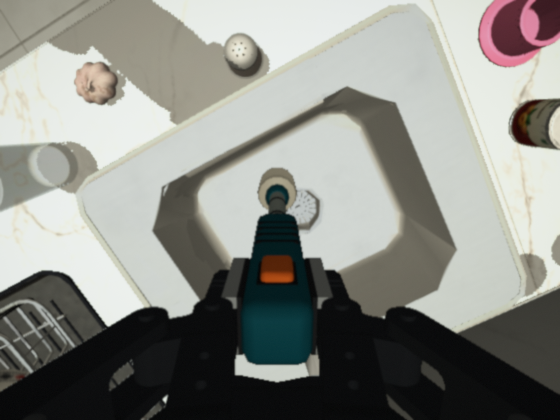

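```bash
python3 - <<'E'
from rig import bot
from h import *
c=bot.camera("wrist");s=bot.camera("scene");t=bot.camera("top")
for q in[(345,90),(255,138),(168,183),(155,230),(395,103),(455,248)]: print(q,atz(c,*q,0).round(3))
print("spout",tri(t,(267,161.7),s,(347.5,216)))
E
```

```text
(345, 90) [0.582 0.15  0.   ]
(255, 138) [0.581 0.024 0.   ]
(168, 183) [ 0.578 -0.105  0.   ]
(155, 230) [ 0.625 -0.156  0.   ]
(395, 103) [0.625 0.199 0.   ]
(455, 248) [0.842 0.198 0.   ]
spout (array([ 0.75671188, -0.00268994,  0.13725581]), np.float64(0.005072082104283172))
```

```bash
python3 -m creep '0 0.002 0.004 0.008 0;0 0.002 0.004 0.015 0;0 0 0 0.018 0;0 0 0 0.016 0;0 0 0 0.013 0;0 0 0 0.007 0;0 0 0 0 0;0 0 0 0 0;0 0 0 0 0;0 0 0 0 0'; python3 - <<'E'
from rig import bot
from h import *
S=bot.get_state();print(S["qvel"].round(3),S["force"])
c=bot.camera("scene");crop(c["img"],280,110,180,140,4,"pics/sc12.png")
c=bot.camera("wrist");cv2.imwrite("pics/wrist12.png",c["img"][:,:,::-1])
c=bot.camera("top");cv2.imwrite("pics/top12.png",c["img"][:,:,::-1])
E
```

```text
time_s: 17.8
eef_pos: [0.6374, 0.0295, 0.2477]
orientation: [0.857, 0.516, 0.0, 0.0]
force: [0.2, 0.5, -3.5]
finger_gap: 0.0233
[-0.     0.003  0.002  0.003  0.001 -0.001 -0.001] [ 0.2177855   0.46676511 -3.51573578]
```

View pics/sc12.png

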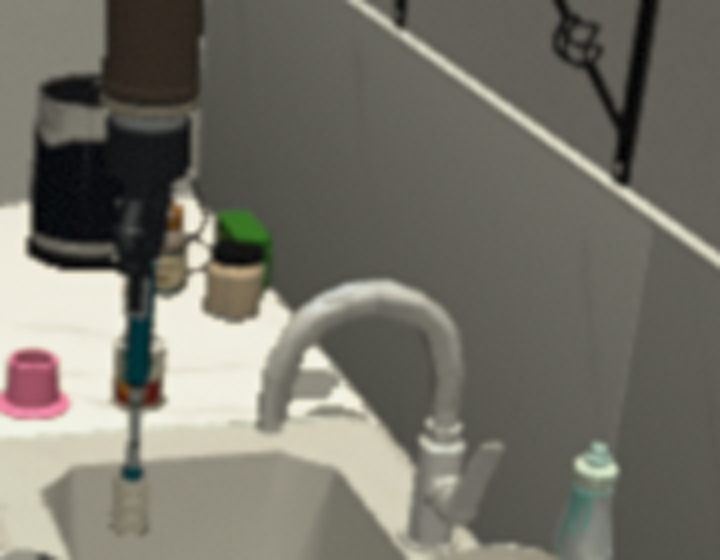

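View pics/wrist12.png

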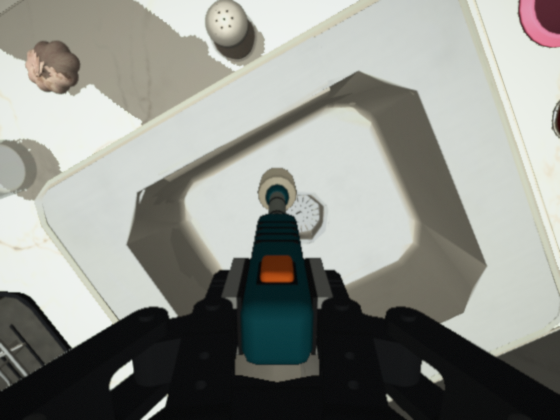

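View pics/top12.png

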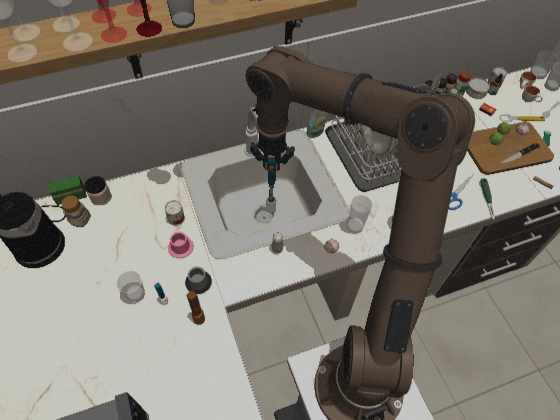

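```bash
python3 - <<'E'
from rig import bot
from h import *
s=bot.camera("scene");t=bot.camera("top")
for z in(.029,.057,.1,.18,.27):
    p=(.6385,.0305,z);print(z,(proj(s,p)-[280,110])*4,proj(t,p))
crop(t["img"],230,130,80,110,5,"pics/tc13.png")
E
```

```text
0.029 [126.32118929 522.51467484] [269.28920369 208.8510934 ]
0.057 [127.68681505 496.10951821] [269.36519357 204.2313343 ]
0.1 [129.82020798 454.83149951] [269.48619132 196.87534045]
0.18 [133.90992051 375.60707623] [269.72629207 182.27851498]
0.27 [138.70756398 282.50987894] [270.02253598 164.26843648]
```

View pics/tc13.png

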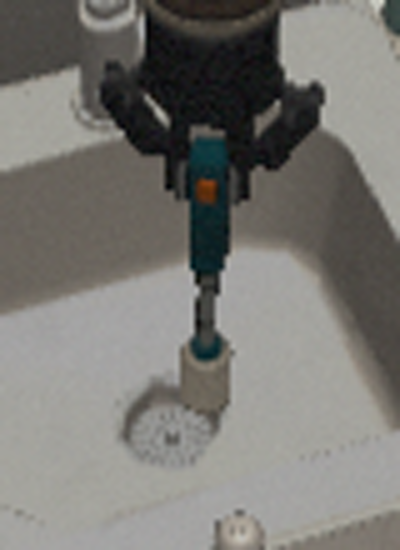

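```bash
python3 - <<'E'
from rig import bot
s=bot.get_state();print(s["time_s"],s["eef_pos"],s["force"],s["finger_gap"],abs(s["qvel"]).max())
bot.finish_job()
E
```

```text
18.05 [0.63730207 0.02939031 0.24735057] [-0.01691692  0.47365329 -2.80186367] 0.02309759905456714 0.001363090965955908
the job is handed in; nothing more can be done
```

I've handed in the job at about 18 s of the 48 s: the brush is at full length and held upright over the front half of the sink bowl, with its button out.

- **Extending:** I pinched the handle across the button while the brush stood in the grey caddy, and pulled it up about 80 mm. The wrist then read about 3 N of downward load, the weight of the whole brush, so the handle was at the second stop. Finding that point raised the brush about 1–2 mm off the caddy floor. I lowered it 1 mm and let go, and the pictures showed the button fully out and the handle still up.
- **Lifting:** I turned the gripper 90° and took the handle by its two plain faces. I then lifted the brush out and carried it to the sink.
- **Last checks:**
  - **Position:** the tool is at (0.637, 0.029, 0.247), about 56 mm behind the bowl's front edge. The underside of the brush is about 28 mm above worktop height.
  - **Attitude:** the lean seen in the pictures matches a vertical brush.
  - **Grip:** the load is steady at about 3 N, and the arm is still.
  - **Other things:** I saw nothing else on the worktop moved or touched.
- **Disagreements:** two camera estimates of the spout end differed by about 50 mm, and the brush position differed by about 6 mm between the top and wrist cameras. I trusted the wrist view and the bowl edges, and stayed slightly to the front of the estimated sink spot to keep clear of the tap.

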